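# Run the cylinder carriage along the ball-rail slide and park it at the dial gauge

### The job

Push the heavy ball-rail carriage along its slide towards the end where the dial gauge stands, and brake it so that it comes to rest with the middle of the cylinder's bore right opposite the tip of the gauge's stylus, to within a centimetre along the slide; then take the hand away and leave it standing still there. It runs on very freely and for a long way, so get ahead of it in good time and ease it to a stop: it must never strike the stop block at that end. Push and brake it at its two flat steel end plates, letting the hand meet them softly, at no more than a few centimetres per second, because the cylinder between them has been cleaned and set up for measuring: do not touch the cylinder, do not knock the carriage, and leave the gauge, the clutch basket, the piston and the grease jar alone.

Things in the scene. Friction and masses are not known exactly. Their poses are not given: they have to be found in the camera images.
- slide: Fixed aluminium base plate 130 x 680 x 10 mm with two rails, across in front of the robot (place, yaw vary). Origin: middle of its underside, on the bench; y along the slide, x across, away from the robot. The carriage travels along -y (to the robot's right). End blocks 70 mm wide (x), 42 mm high; the one at the -y end is the stop, buffer face at y = -300 mm; the other's buffers are at +290 mm
- carriage (a joint): Carriage travel in m: 0 at the +y end buffers, growing towards -y, 0.450 at the stop; its middle is at y = 0.220 - travel in the slide's frame. Starts at rest at 0 to 0.07. Moving mass with cylinder about 5 kg (3.7 to 6.3), viscous drag about 0.6 N per m/s, dry friction only about 0.02 N: left alone it coasts, its speed decaying over some 5 to 10 s
- plate_rear (a point): Middle of the outer face of the carriage's +y end plate, the one to push on; y along the slide. Plate: upright flat steel 116 mm wide (x), 4 mm thick, from 40 to 105 mm above the bench; this point at 72.5 mm. The carriage is 140 mm long over both plates; its saddle (124 mm wide, top 40 mm above the bench) ends flush with them
- plate_front (a point): Middle of the outer face of the carriage's -y end plate, the one to brake on; same size, 72.5 mm above the bench. The stop block is lower (42 mm), so fingers 50 mm or more above the bench pass freely over it
- bore (a point): Centre of the top of the cylinder's bore, over the middle of the carriage, 115 mm above the bench. The cylinder is a finned aluminium barrel 130 x 130 mm, from 40 to 115 mm above the bench (10 mm higher than the end plates), bolted on between them with 1 mm gap to each. Not to be touched
- stylus (a point): Tip of the dial gauge's stylus, the mark: 75 mm above the bench, on the far (+x) side of the slide, 20 mm from the cylinder's fins, pointing across the slide at right angles; its frame is parallel to the slide's (y along it). Its place along the slide varies: carriage travel at the mark 0.33 to 0.41
- gauge: The dial gauge on its stand, fixed: 57 mm dial facing up on a steel foot with a post, 113 mm high, reaching 150 mm beyond the stylus tip. Origin on the bench, 69 mm behind (+x of) the stylus tip
- clutch: Bystander: clutch basket, 150 mm across, 54 mm high, on the bench beyond the slide; origin under its centre
- piston: Bystander: piston standing on its crown, 82 mm across, 53 mm high, on the bench on the near side of the slide; origin under its centre
- jar: Bystander: white grease jar with a black cap, 72 mm across, 80 mm high, on the near right of the bench; origin under its centre
- cylinder: The finned aluminium cylinder barrel bolted on the carriage (130 x 130 x 75 mm, bore 76 mm upright), not to be touched. Origin: centre of its underside, 40 mm above the bench, moving with the carriage; axes parallel to the slide's
Things that resemble listed ones, but are neither listed nor needed, are in the scene too. What is shaped like the gauge but red is not meant.

How it is judged:
By the outcome, as a careful person would: the job done as asked, in the order asked, and still so for the second after the job is handed in, with the robot touching nothing.
It also fails if it takes over 38 s, if anything falls off the work surface, if the arm or the gripper's body presses on something with over 40 N, if the wrist force passes 120 N, or if a joint passes its speed limit or range.

### The arm

A 6-joint arm with a two-finger parallel gripper is mounted at the origin on the work surface. World frame = base frame: x ahead of the robot, y to its left, z up, the work surface at z = 0. Lengths are in m, angles in rad, forces in N, time in s.
With the tool pointing down it reaches from about 0.25 to 0.775 m from the base axis. Payload 4 kg.
Tool frame: the origin (TCP) lies at the very end of the fingers, on their centre line; the grasp point (between the pads) lies 19 mm behind it (robot.hold_point_z is the distance from the TCP to the grasp point, in m); z points along the fingers, x is the direction in which the jaws open and shut, and the axes are right-handed (so a half turn about z gives the same grasp; the last joint's range is limited). The gripper opens to 85 mm and grips with 20 to 120 N. Pads are 22 mm wide; open, the fingers measure 114 mm over their backs; the gripper's body (76 mm by 85 mm) begins 54 mm behind the grasp point. The pads swing forward as they close: fully open they stand 13 mm farther back than shut.
Start: joints at [1.178, 0.087, 1.371, -0, 1.684, -0.103], TCP at [0.157, 0.527, 0.197] pointing down, gripper open.
Joint ranges: [-3.1, 3.1], [-0.76, 2.03], [0.27, 2.55], [-1.08, 4.22], [0.17, 2.65], [-2.57, 2.57]. Speed limits (rad/s): [2.79, 2.79, 3.14, 3.14, 3.14, 3.14].

### API

Orientations are given as a rotation vector (axis times angle).
In Python, from cell import sensors, imaging, workorder, robot gives the robot as it stands.
- The arm moves only by the shell command python3 -m jog 'ROWS'. ROWS is JSON, a list of rows, each an object of numbers: "claw": the opening, from -1 (shut) to 1 (fully open), so that 0 is half open; "dx", "dy", "dz": the shift along the tool's x, y, z in m; "ax", "ay", "az": the turn, a rotation vector about the tool's x, y, z in rad. In form: [{"claw": .., "dx": .., "dy": .., "dz": .., "ax": .., "ay": .., "az": ..}, ...]. A call has 1 to 8 rows; each row is the pose to reach, as a shift and turn from the pose commanded when the call began, along the tool's axes at that moment; what a row does not reach only later rows make up. A row lasts 1/8 s, in which the tool goes at most 62.5 mm and 10.7 degrees, less where a joint would pass 70% of its speed; a pose out of reach is approached as far as the arm can. A call with a gripper value outside its range is refused whole. The fingers move at their own pace and stop on an object; the grip force is fixed at half the most. Time passes only in rows, so rows that repeat a pose let the fingers close. It gives the time, the measured TCP pose, the force and the opening at its end, in the units of the state.
- sensors.get_state(): the state, without advancing time (a new reading comes with each control period).
- imaging.capture(name): name is "scene" or "top" or "wrist"; returns the picture (420x560x3 uint8, red, green, blue); there is no depth.
- imaging.get_calibration(name): a dict with "K" (3x3 intrinsics, pixels), "dist_coeffs" ([k1, k2, p1, p2, k3] as OpenCV has them; the pictures are not rectified), "rvec" (rotation vector, rad) and "tvec" (3), from world to camera coordinates, as OpenCV has them. Camera axes: x right, y down, z forward; pixel columns grow to the right and rows downward; lengths in m; the calibration is good to about 2 mm. A picture is of the moment at which its call begins: read the wrist's pose just before it. get_calibration takes no time and is no camera call; for the wrist camera it gives the pose at the moment of the call.
- workorder.finish_job(): hands the job in, once; it reports no verdict.
The state is a dict: "clock": time; "q": joint angles; "joint_vel": joint speeds; "joint_efforts": joint torques, N m; "tcp_pos": TCP position; "eef_rot": TCP orientation; "contact_force": force on the tool from outside, world axes, zero at the start; "torque": the same for the moment, N m; "gripper_width": opening from 0.0 (shut) to 1.0 (fully open).
Only numpy, scipy, OpenCV 4.12 (cv2) and the standard library are available. Lean on these libraries where they do the work, as an engineer would, in place of code of your own. Each camera call takes 0.05 s, during which the arm holds its last target. There are 200 camera calls.

## Working session

There is one attempt and no reset: what is moved stays moved. The work goes in short steps, Python scripts to look and compute and a shell command to move; the robot and the scene stay as the last step left them, time stands still between calls to the robot, and variables do not carry over. Pictures are saved under pics/ and viewed, about 8 in all and at most 12, crops included, and the job is handed in when it is done.

```bash
ls; mkdir -p pics; python3 - <<'E'
from cell import sensors, imaging, robot
import cv2
for n in("scene","top"):
    cv2.imwrite(f"pics/{n}0.png",imaging.capture(n)[:,:,::-1])
    c=imaging.get_calibration(n);print(n,c)
s=sensors.get_state();print(s['clock'],s['tcp_pos'],s['eef_rot'],s['contact_force'])
E
```

```text
pics
scene {'K': array([[511.8035658 ,   0.        , 282.23305062],
       [  0.        , 511.8035658 , 200.34357904],
       [  0.        ,   0.        ,   1.        ]]), 'dist_coeffs': array([-0.03004089,  0.        ,  0.        ,  0.        ,  0.        ]), 'rvec': array([ 1.29964771,  2.46098407, -0.72291503]), 'tvec': array([ 0.26426007, -0.31081898,  1.45377207])}
top {'K': array([[399.12566593,   0.        , 269.2403436 ],
       [  0.        , 399.12566593, 213.38867324],
       [  0.        ,   0.        ,   1.        ]]), 'dist_coeffs': array([0.00371862, 0.        , 0.        , 0.        , 0.        ]), 'rvec': array([ 2.15225372, -2.19813095,  0.10426137]), 'tvec': array([0.04504118, 0.5379608 , 1.15813303])}
0.1 [0.15694977 0.52656758 0.19603565] [ 2.51809472  1.87679653 -0.00280834] [-0.76327653 -0.12384219 -1.11257377]
```

View pics/top0.png

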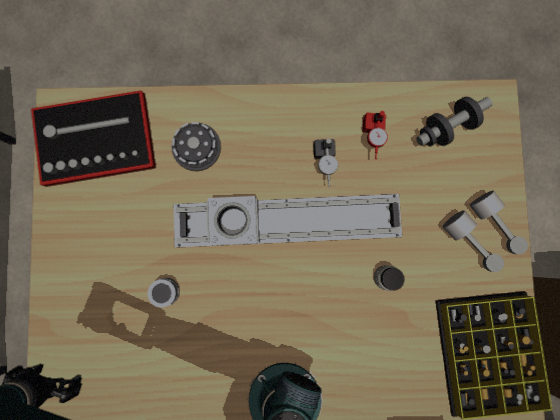

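View pics/scene0.png

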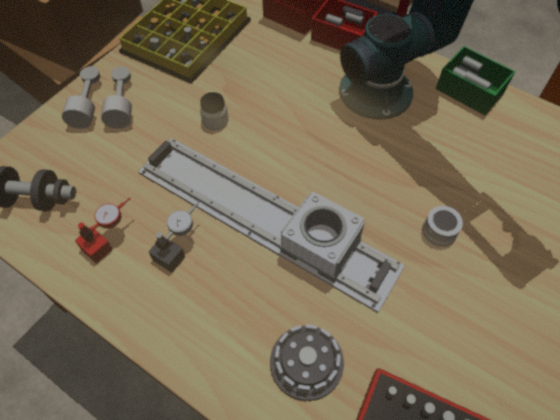

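The top view shows the slide from (175,240) to (400,200), with the carriage at about (233,220). There are two gauge-shaped things: a grey/black one at (328,160) with its stylus tip near (326,186), and a red one at (375,130). The grey one is meant, since its tip is beside the slide and the red one is excluded. I'll confirm this in an enlarged crop.

```bash
python3 - <<'E'
import cv2
im=cv2.imread("pics/top0.png")[130:260,160:410]
cv2.imwrite("pics/crop.png",cv2.resize(im,None,fx=3.2,fy=3.2,interpolation=cv2.INTER_CUBIC))
im=cv2.imread("pics/scene0.png")[130:310,130:410]
cv2.imwrite("pics/crop2.png",cv2.resize(im,None,fx=2.8,fy=2.8,interpolation=cv2.INTER_CUBIC))
E
```

```text
(no output)
```

View pics/crop.png

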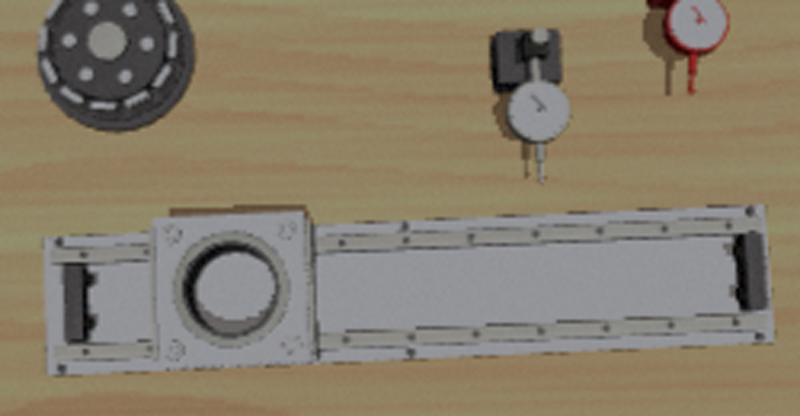

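View pics/crop2.png

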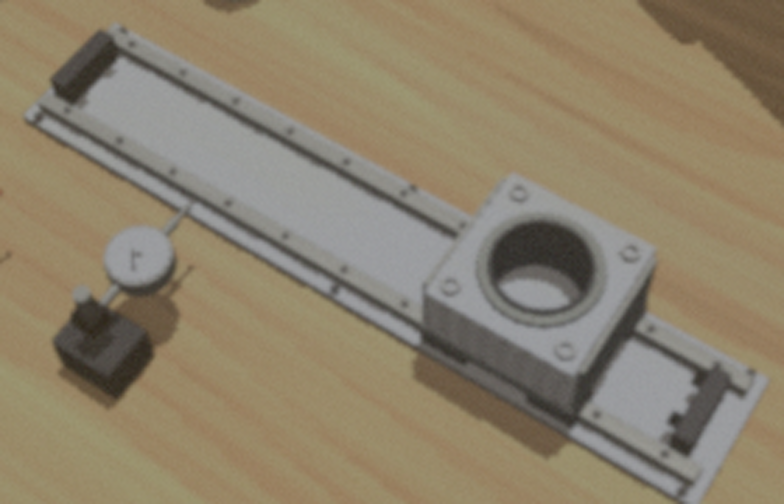

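The crop confirms the grey gauge, with its stylus tip at crop pixel (542,183) in the top view and (191,206) in the scene view. The bore is at about (232,290) in top and (542,269) in scene.

```bash
python3 -m jog '[{"claw":-1,"dx":-0.01,"dy":0.03,"az":0.1},{"claw":-1,"dx":-0.035,"dy":0.08,"az":0.28},{"claw":-1,"dx":-0.06,"dy":0.14,"az":0.46},{"claw":-1,"dx":-0.085,"dy":0.2,"az":0.64},{"claw":-1,"dx":-0.11,"dy":0.26,"az":0.82},{"claw":-1,"dx":-0.135,"dy":0.32,"az":1.0},{"claw":-1,"dx":-0.16,"dy":0.375,"az":1.15},{"claw":-1,"dx":-0.176,"dy":0.422,"az":1.256}]'; python3 - <<'E'
from cell import sensors
s=sensors.get_state();print(s)
E
```

```text
{'clock': 0.1, 'q': array([ 1.17790148e+00,  8.78792250e-02,  1.37214578e+00,  3.64368098e-05,
        1.68362796e+00, -1.03097995e-01]), 'joint_vel': array([ 6.09412816e-04,  9.78142243e-04, -3.29673626e-03,  1.10692208e-03,
       -5.81389783e-05, -8.83938545e-04]), 'joint_efforts': array([ 1.68001596e-03, -3.53016508e+01, -3.14218891e+01, -2.05279125e-04,
        8.03615752e-03, -9.69877703e-06]), 'tcp_pos': array([0.15694977, 0.52656758, 0.19603565]), 'eef_rot': array([ 2.51809472,  1.87679653, -0.00280834]), 'contact_force': array([-0.76327653, -0.12384219, -1.11257377]), 'torque': array([-0.00247338,  0.01037592, -0.05182801]), 'gripper_width': 0.9997077062846034}schema error: expected keys claw, dx, dy, dz, ax, ay, az
```

```bash
python3 -m jog '[{"claw":-1,"dx":-0.01,"dy":0.03,"dz":0,"ax":0,"ay":0,"az":0.1},{"claw":-1,"dx":-0.035,"dy":0.08,"dz":0,"ax":0,"ay":0,"az":0.28},{"claw":-1,"dx":-0.06,"dy":0.14,"dz":0,"ax":0,"ay":0,"az":0.46},{"claw":-1,"dx":-0.085,"dy":0.2,"dz":0,"ax":0,"ay":0,"az":0.64},{"claw":-1,"dx":-0.11,"dy":0.26,"dz":0,"ax":0,"ay":0,"az":0.82},{"claw":-1,"dx":-0.135,"dy":0.32,"dz":0,"ax":0,"ay":0,"az":1.0},{"claw":-1,"dx":-0.16,"dy":0.375,"dz":0,"ax":0,"ay":0,"az":1.15},{"claw":-1,"dx":-0.176,"dy":0.422,"dz":0,"ax":0,"ay":0,"az":1.256}]'; python3 - <<'E'
from cell import sensors
s=sensors.get_state();print(s['gripper_width'],s['q'])
E
```

```text
clock: 1.1
tcp_pos: [0.5124, 0.236, 0.1967]
eef_rot: [-3.141, -0.032, 0.001]
contact_force: [0.8, 1.2, -1.1]
gripper_width: -0.001
-0.0006898714588317753 [3.30969819e-01 1.19387651e-01 1.33651962e+00 2.11313445e-04
 1.68628274e+00 3.10477382e-01]
```

```bash
python3 -m jog '[{"claw":-1,"dx":0,"dy":0,"dz":0.03,"ax":0,"ay":0,"az":0},{"claw":-1,"dx":0,"dy":0,"dz":0.08,"ax":0,"ay":0,"az":0},{"claw":-1,"dx":0,"dy":0,"dz":0.12,"ax":0,"ay":0,"az":0},{"claw":-1,"dx":0,"dy":0,"dz":0.136,"ax":0,"ay":0,"az":-0.005}]'; python3 - <<'E'
from h import *
im=imaging.capture("scene")[150:350,240:480,::-1]
cv2.imwrite("pics/c3.png",cv2.resize(im,None,fx=3,fy=3,interpolation=cv2.INTER_CUBIC))
E
```

```text
clock: 1.6
tcp_pos: [0.509, 0.2369, 0.0574]
eef_rot: [3.139, 0.047, -0.01]
contact_force: [-0.2, -0.1, 1.3]
gripper_width: 0.001
```

View pics/c3.png

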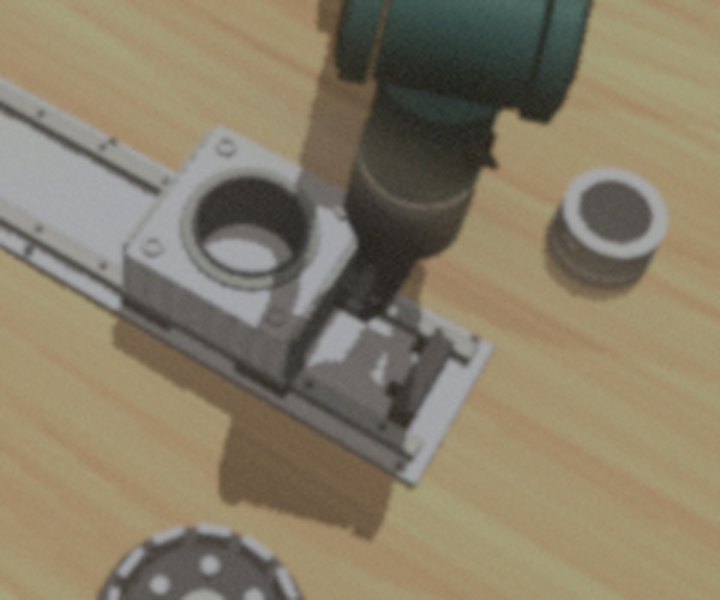

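The fingertip stands in the clear behind the rear plate with a gap of about 2 cm. I'll make a soft approach at 2 cm/s.

```bash
python3 -m jog '[{"claw":-1,"dx":0,"dy":0.0025,"dz":0,"ax":0,"ay":0,"az":0},{"claw":-1,"dx":0,"dy":0.005,"dz":0,"ax":0,"ay":0,"az":0},{"claw":-1,"dx":0,"dy":0.0075,"dz":0,"ax":0,"ay":0,"az":0},{"claw":-1,"dx":0,"dy":0.01,"dz":0,"ax":0,"ay":0,"az":0},{"claw":-1,"dx":0,"dy":0.0125,"dz":0,"ax":0,"ay":0,"az":0},{"claw":-1,"dx":0,"dy":0.015,"dz":0,"ax":0,"ay":0,"az":0},{"claw":-1,"dx":0,"dy":0.0175,"dz":0,"ax":0,"ay":0,"az":0},{"claw":-1,"dx":0,"dy":0.02,"dz":0,"ax":0,"ay":0,"az":0}]'
```

```text
clock: 2.65
tcp_pos: [0.5119, 0.2176, 0.061]
eef_rot: [-3.141, -0.047, 0.0]
contact_force: [0.5, -0.3, 0.6]
gripper_width: -0.001
```

```bash
python3 -m jog '[{"claw":-1,"dx":0,"dy":0.0025,"dz":0,"ax":0,"ay":0,"az":0},{"claw":-1,"dx":0,"dy":0.005,"dz":0,"ax":0,"ay":0,"az":0},{"claw":-1,"dx":0,"dy":0.0075,"dz":0,"ax":0,"ay":0,"az":0},{"claw":-1,"dx":0,"dy":0.01,"dz":0,"ax":0,"ay":0,"az":0}]'
```

```text
clock: 3.15
tcp_pos: [0.5122, 0.2076, 0.0612]
eef_rot: [3.141, 0.047, 0.0]
contact_force: [-0.9, 0.4, -0.2]
gripper_width: 0.002
```

```bash
python3 -m jog '[{"claw":-1,"dx":0,"dy":0.003,"dz":0,"ax":0,"ay":0,"az":0},{"claw":-1,"dx":0,"dy":0.0065,"dz":0,"ax":0,"ay":0,"az":0},{"claw":-1,"dx":0,"dy":0.0105,"dz":0,"ax":0,"ay":0,"az":0},{"claw":-1,"dx":0,"dy":0.015,"dz":0,"ax":0,"ay":0,"az":0},{"claw":-1,"dx":0,"dy":0.02,"dz":0,"ax":0,"ay":0,"az":0},{"claw":-1,"dx":0,"dy":0.0255,"dz":0,"ax":0,"ay":0,"az":0},{"claw":-1,"dx":0,"dy":0.0315,"dz":0,"ax":0,"ay":0,"az":0},{"claw":-1,"dx":0,"dy":0.0375,"dz":0,"ax":0,"ay":0,"az":0}]'; python3 - <<'E'
from h import *
im=imaging.capture("scene")[:,:,::-1]
cv2.imwrite("pics/c4.png",im)
im=imaging.capture("wrist")[:,:,::-1]
cv2.imwrite("pics/w4.png",im)
im=im[:,:,:]
a=cv2.imread("pics/c4.png")[130:330,130:430]
cv2.imwrite("pics/c4c.png",np.vstack([cv2.resize(a,(450,300)),cv2.resize(im,(450,300))]))
E
```

```text
clock: 4.15
tcp_pos: [0.5134, 0.1699, 0.0611]
eef_rot: [3.141, 0.047, 0.0]
contact_force: [0.5, 0.5, 0.4]
gripper_width: -0.001
```

View pics/c4c.png

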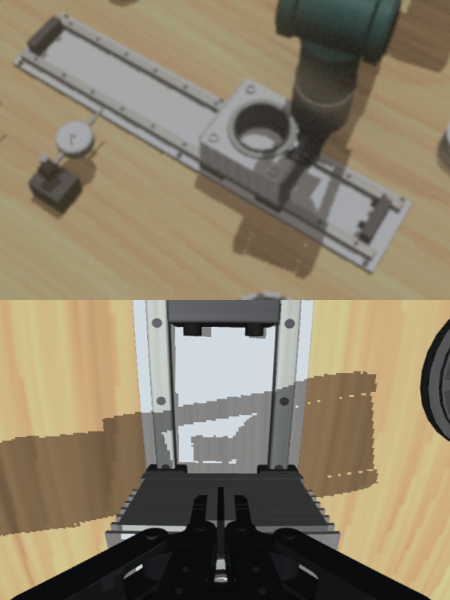

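The scene view shows the carriage well under way, with the bore at about (305,216). The wrist view shows the fingers at the rear plate and clear of the cylinder. I'll continue the push a little faster and then hop over.

```bash
python3 -m jog '[{"claw":-1,"dx":0,"dy":0.0065,"dz":0,"ax":0,"ay":0,"az":0},{"claw":-1,"dx":0,"dy":0.0135,"dz":0,"ax":0,"ay":0,"az":0},{"claw":-1,"dx":0,"dy":0.0205,"dz":0,"ax":0,"ay":0,"az":0},{"claw":-1,"dx":0,"dy":0.0275,"dz":0,"ax":0,"ay":0,"az":0},{"claw":-1,"dx":0,"dy":0.0345,"dz":0,"ax":0,"ay":0,"az":0},{"claw":-1,"dx":0,"dy":0.0415,"dz":0,"ax":0,"ay":0,"az":0},{"claw":-1,"dx":0,"dy":0.0485,"dz":0,"ax":0,"ay":0,"az":0},{"claw":-1,"dx":0,"dy":0.0555,"dz":0,"ax":0,"ay":0,"az":0}]'; python3 -m jog '[{"claw":-1,"dx":0,"dy":0.007,"dz":0,"ax":0,"ay":0,"az":0},{"claw":-1,"dx":0,"dy":0.014,"dz":0,"ax":0,"ay":0,"az":0}]'
```

```text
clock: 5.25
tcp_pos: [0.515, 0.1144, 0.0611]
eef_rot: [-3.141, -0.047, -0.0]
contact_force: [1.1, -1.0, 0.3]
gripper_width: 0.002
clock: 5.5
tcp_pos: [0.5154, 0.1005, 0.0611]
eef_rot: [-3.141, -0.047, 0.0]
contact_force: [0.1, -0.3, -0.1]
gripper_width: -0.007
```

```bash
python3 -m jog '[{"claw":-1,"dx":0,"dy":-0.003,"dz":-0.005,"ax":0,"ay":0,"az":0},{"claw":-1,"dx":0,"dy":-0.006,"dz":-0.06,"ax":0,"ay":0,"az":0},{"claw":-1,"dx":0,"dy":0.02,"dz":-0.105,"ax":0,"ay":0,"az":0},{"claw":-1,"dx":0,"dy":0.08,"dz":-0.115,"ax":0,"ay":0,"az":0},{"claw":-1,"dx":0,"dy":0.14,"dz":-0.115,"ax":0,"ay":0,"az":0},{"claw":-1,"dx":0,"dy":0.2,"dz":-0.115,"ax":0,"ay":0,"az":0},{"claw":-1,"dx":0,"dy":0.25,"dz":-0.115,"ax":0,"ay":0,"az":0},{"claw":-1,"dx":0,"dy":0.285,"dz":-0.105,"ax":0,"ay":0,"az":0}]'; python3 - <<'E'
from h import *
im=imaging.capture("scene")[:,:,::-1]
cv2.imwrite("pics/c5.png",im)
a=im[130:330,130:430]
cv2.imwrite("pics/c5c.png",cv2.resize(a,None,fx=2.6,fy=2.6))
E
```

```text
clock: 6.5
tcp_pos: [0.5246, -0.1863, 0.1674]
eef_rot: [3.14, 0.045, 0.004]
contact_force: [-0.2, 0.1, 0.3]
gripper_width: 0.001
```

View pics/c5c.png

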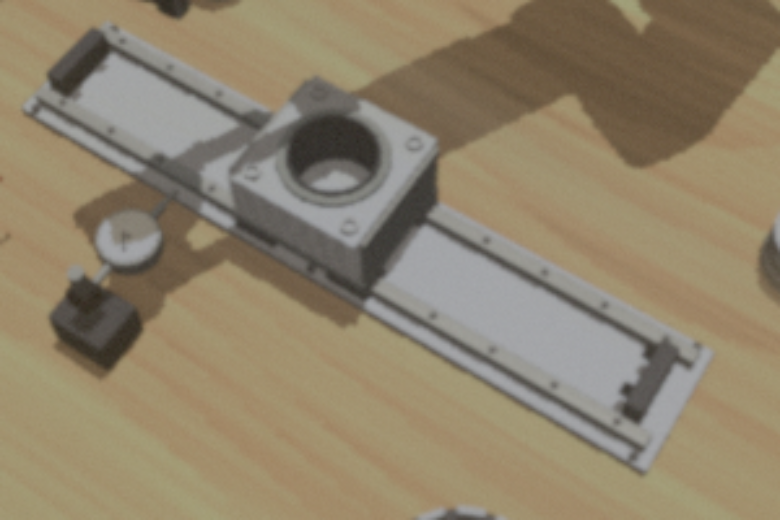

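```bash
cat >> h.py <<'E'
o=np.array([.5179,-.0209]);d=np.array([-.0253,.9997]);e=np.array([.9997,.0253])
def sl(P): r=np.atleast_2d(P)[:,:2]-o; return np.round(np.c_[r@e,r@d],4)
E
python3 - <<'E'
from h import *
f=lambda p:(np.array(p)+.5)/2.6-.5+130
print('bore',sl(cast("scene",[f((333,153))],.115)),'styl',sl(cast("scene",[f((178,192))],.075)))
c=imaging.get_calibration("scene")
print((cv2.projectPoints(np.array([[.5246,-.1863,.1674],[.5246,-.1863,.3]]),c['rvec'],c['tvec'],c['K'],c['dist_coeffs'])[0].reshape(-1,2)-130)*2.6)
R=cv2.Rodrigues(c['rvec'])[0];print(-R.T@c['tvec'])
E
```

```text
bore [[ 0.0027 -0.0096]] styl [[ 0.0884 -0.1165]]
[[179.16323693  35.45175248]
 [156.10061674 -73.69122714]]
[1.01641167 0.37091808 1.05319616]
```

The bore is at slide y ≈ -0.011 and still moving, with about 0.107 m left to go. I'll come down ahead of the front plate and retreat with it.

```bash
python3 -m jog '[{"claw":-1,"dx":0,"dy":-0.005,"dz":0.03,"ax":0,"ay":0,"az":0},{"claw":-1,"dx":0,"dy":-0.015,"dz":0.07,"ax":0,"ay":0,"az":0},{"claw":-1,"dx":0,"dy":-0.022,"dz":0.097,"ax":0,"ay":0,"az":0},{"claw":-1,"dx":0,"dy":-0.025,"dz":0.105,"ax":0,"ay":0,"az":0}]'; python3 -m jog '[{"claw":-1,"dx":0,"dy":0.003,"dz":0,"ax":0,"ay":0,"az":0},{"claw":-1,"dx":0,"dy":0.007,"dz":0,"ax":0,"ay":0,"az":0},{"claw":-1,"dx":0,"dy":0.0115,"dz":0,"ax":0,"ay":0,"az":0},{"claw":-1,"dx":0,"dy":0.016,"dz":0,"ax":0,"ay":0,"az":0},{"claw":-1,"dx":0,"dy":0.0205,"dz":0,"ax":0,"ay":0,"az":0},{"claw":-1,"dx":0,"dy":0.0245,"dz":0,"ax":0,"ay":0,"az":0},{"claw":-1,"dx":0,"dy":0.0285,"dz":0,"ax":0,"ay":0,"az":0},{"claw":-1,"dx":0,"dy":0.0325,"dz":0,"ax":0,"ay":0,"az":0}]'
```

```text
clock: 7.05
tcp_pos: [0.522, -0.1576, 0.0591]
eef_rot: [-3.139, -0.048, 0.006]
contact_force: [-0.7, 1.0, -1.9]
gripper_width: -0.001
clock: 8.05
tcp_pos: [0.5242, -0.1917, 0.061]
eef_rot: [-3.141, -0.047, 0.0]
contact_force: [0.7, 0.5, -0.3]
gripper_width: -0.001
```

```bash
python3 -m jog '[{"claw":-1,"dx":0,"dy":0.0037,"dz":0,"ax":0,"ay":0,"az":0},{"claw":-1,"dx":0,"dy":0.0072,"dz":0,"ax":0,"ay":0,"az":0},{"claw":-1,"dx":0,"dy":0.0105,"dz":0,"ax":0,"ay":0,"az":0},{"claw":-1,"dx":0,"dy":0.0135,"dz":0,"ax":0,"ay":0,"az":0},{"claw":-1,"dx":0,"dy":0.0163,"dz":0,"ax":0,"ay":0,"az":0},{"claw":-1,"dx":0,"dy":0.0188,"dz":0,"ax":0,"ay":0,"az":0},{"claw":-1,"dx":0,"dy":0.021,"dz":0,"ax":0,"ay":0,"az":0},{"claw":-1,"dx":0,"dy":0.023,"dz":0,"ax":0,"ay":0,"az":0}]'; python3 - <<'E'
from h import *
im=imaging.capture("scene")[:,:,::-1]
cv2.imwrite("pics/c6.png",im)
a=im[130:330,130:430]
cv2.imwrite("pics/c6c.png",cv2.resize(a,None,fx=2.6,fy=2.6))
E
```

```text
clock: 9.05
tcp_pos: [0.5249, -0.2146, 0.0611]
eef_rot: [-3.141, -0.047, -0.0]
contact_force: [0.8, -0.3, -0.4]
gripper_width: -0.001
```

View pics/c6c.png

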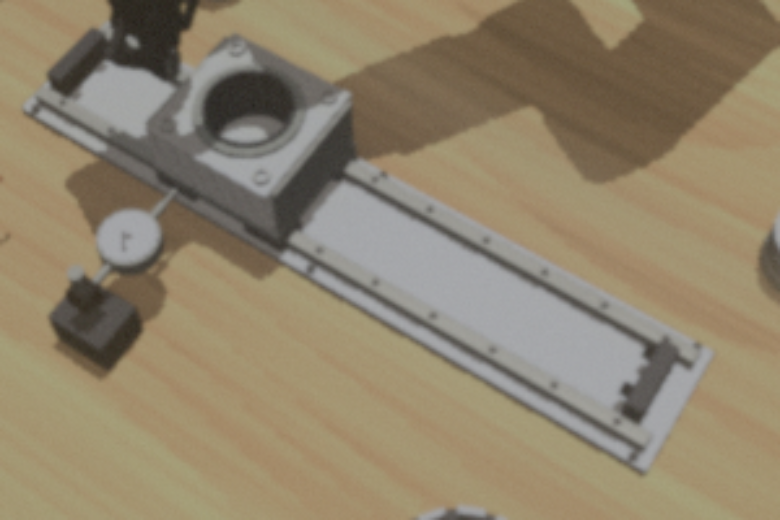

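```bash
python3 - <<'E'
from h import *
f=lambda p:(np.array(p)+.5)/2.6-.5+130
print('bore',sl(cast("scene",[f((249,113))],.115)),'hand',sl([.5249,-.2146]))
E
```

```text
bore [[ 0.0077 -0.0946]] hand [[ 0.0021 -0.1938]]
```

```bash
python3 -m jog '[{"claw":-1,"dx":0,"dy":0.0012,"dz":0,"ax":0,"ay":0,"az":0},{"claw":-1,"dx":0,"dy":0.0024,"dz":0,"ax":0,"ay":0,"az":0},{"claw":-1,"dx":0,"dy":0.0035,"dz":0,"ax":0,"ay":0,"az":0},{"claw":-1,"dx":0,"dy":0.0045,"dz":0,"ax":0,"ay":0,"az":0},{"claw":-1,"dx":0,"dy":0.0055,"dz":0,"ax":0,"ay":0,"az":0},{"claw":-1,"dx":0,"dy":0.0063,"dz":0,"ax":0,"ay":0,"az":0},{"claw":-1,"dx":0,"dy":0.0069,"dz":0,"ax":0,"ay":0,"az":0},{"claw":-1,"dx":0,"dy":0.0072,"dz":0,"ax":0,"ay":0,"az":0}]'; python3 - <<'E'
from h import *
a=imaging.capture("scene")[:,:,::-1]
b=imaging.capture("top")[:,:,::-1]
cv2.imwrite("pics/c7.png",a);cv2.imwrite("pics/t7.png",b)
cv2.imwrite("pics/c7c.png",np.vstack([cv2.resize(a[130:230,150:350],None,fx=3,fy=3),cv2.resize(b[150:250,210:410],None,fx=3,fy=3)]))
E
```

```text
clock: 10.1
tcp_pos: [0.5251, -0.2216, 0.0611]
eef_rot: [-3.141, -0.047, 0.0]
contact_force: [-0.5, -0.5, -0.2]
gripper_width: -0.0
```

View pics/c7c.png

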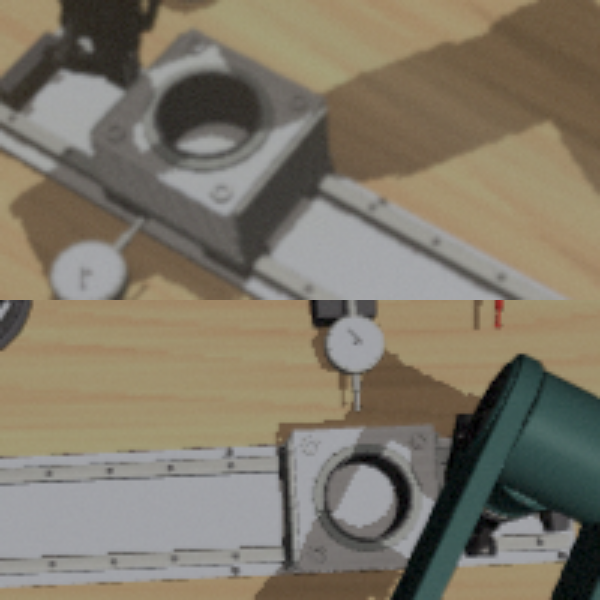

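```bash
python3 - <<'E'
from h import *
print('scene bore',sl(cast("scene",[(np.array((208,118.5))+.5)/3-.5+[150,130]],.115)),'styl',sl(cast("scene",[(np.array((145,218))+.5)/3-.5+[150,130]],.075)))
g=lambda p:(np.array(p)+.5)/3-.5+[210,150]
print('top bore',sl(cast("top",[g((369,197.5))],.115)),'styl',sl(cast("top",[g((359,109))],.075)),'hand',sl([.5251,-.2216]))
E
python3 -m jog '[{"claw":-1,"dx":0,"dy":0,"dz":0,"ax":0,"ay":0,"az":0},{"claw":-1,"dx":0,"dy":0,"dz":0,"ax":0,"ay":0,"az":0},{"claw":-1,"dx":0,"dy":0,"dz":0,"ax":0,"ay":0,"az":0},{"claw":-1,"dx":0,"dy":0,"dz":0,"ax":0,"ay":0,"az":0}]'
python3 - <<'E'
from h import *
a=imaging.capture("scene")[:,:,::-1];cv2.imwrite("pics/c8.png",a)
p=cv2.imread("pics/c7.png")
G=lambda i:cv2.cvtColor(i,cv2.COLOR_BGR2GRAY)[140:215,225:245+10].astype(np.float32)
G=lambda i:cv2.cvtColor(i,cv2.COLOR_BGR2GRAY)[138:215,180:262].astype(np.float32)
w=cv2.createHanningWindow((82,77),cv2.CV_32F)
print('px shift since c7',cv2.phaseCorrelate(G(p),G(a),w))
E
```

```text
scene bore [[ 0.0067 -0.1135]] styl [[ 0.0861 -0.1188]]
top bore [[ 1.000e-04 -1.185e-01]] styl [[ 0.0882 -0.1208]] hand [[ 0.0021 -0.2008]]
clock: 10.7
tcp_pos: [0.5251, -0.2216, 0.0611]
eef_rot: [-3.141, -0.047, -0.0]
contact_force: [-0.1, -0.4, -0.2]
gripper_width: 0.0
px shift since c7 ((-0.038538770065329686, -0.039638410653893175), 1.0148281643125745)
```

It's at rest: the shift over the 0.6 s hold was 0.04 px. It stands about 2–5 mm from the mark. I'll withdraw the hand straight away from the plate and then up.

```bash
python3 -m jog '[{"claw":-1,"dx":0,"dy":0.003,"dz":0,"ax":0,"ay":0,"az":0},{"claw":-1,"dx":0,"dy":0.012,"dz":0,"ax":0,"ay":0,"az":0},{"claw":-1,"dx":0,"dy":0.025,"dz":0,"ax":0,"ay":0,"az":0},{"claw":-1,"dx":0,"dy":0.03,"dz":-0.03,"ax":0,"ay":0,"az":0},{"claw":-1,"dx":0,"dy":0.03,"dz":-0.08,"ax":0,"ay":0,"az":0},{"claw":-1,"dx":0,"dy":0.03,"dz":-0.13,"ax":0,"ay":0,"az":0},{"claw":-1,"dx":0,"dy":0.03,"dz":-0.15,"ax":0,"ay":0,"az":0},{"claw":-1,"dx":0,"dy":0.03,"dz":-0.15,"ax":0,"ay":0,"az":0}]'
python3 - <<'E'
from h import *
a=imaging.capture("top")[:,:,::-1];cv2.imwrite("pics/t9.png",a)
E
python3 -m jog '[{"claw":-1,"dx":0,"dy":0,"dz":0,"ax":0,"ay":0,"az":0},{"claw":-1,"dx":0,"dy":0,"dz":0,"ax":0,"ay":0,"az":0},{"claw":-1,"dx":0,"dy":0,"dz":0,"ax":0,"ay":0,"az":0},{"claw":-1,"dx":0,"dy":0,"dz":0,"ax":0,"ay":0,"az":0},{"claw":-1,"dx":0,"dy":0,"dz":0,"ax":0,"ay":0,"az":0},{"claw":-1,"dx":0,"dy":0,"dz":0,"ax":0,"ay":0,"az":0},{"claw":-1,"dx":0,"dy":0,"dz":0,"ax":0,"ay":0,"az":0},{"claw":-1,"dx":0,"dy":0,"dz":0,"ax":0,"ay":0,"az":0}]'
python3 - <<'E'
from h import *
a=imaging.capture("top")[:,:,::-1]
p=cv2.imread("pics/t9.png")
G=lambda i:cv2.cvtColor(i,cv2.COLOR_BGR2GRAY)[198:236,300:352].astype(np.float32)
print(cv2.phaseCorrelate(G(p),G(a),cv2.createHanningWindow((52,38),cv2.CV_32F)))
cv2.imwrite("pics/t10c.png",cv2.resize(a[150:260,210:410],None,fx=4,fy=4,interpolation=cv2.INTER_CUBIC))
E
```

```text
clock: 11.75
tcp_pos: [0.5269, -0.2531, 0.2137]
eef_rot: [3.138, 0.046, 0.007]
contact_force: [0.5, -0.5, 0.3]
gripper_width: -0.001
clock: 12.8
tcp_pos: [0.526, -0.2517, 0.2111]
eef_rot: [-3.141, -0.047, -0.0]
contact_force: [0.3, 0.4, -0.2]
gripper_width: -0.001
((0.014017724399053577, -0.024552799475141995), 1.0077948658554643)
```

View pics/t10c.png

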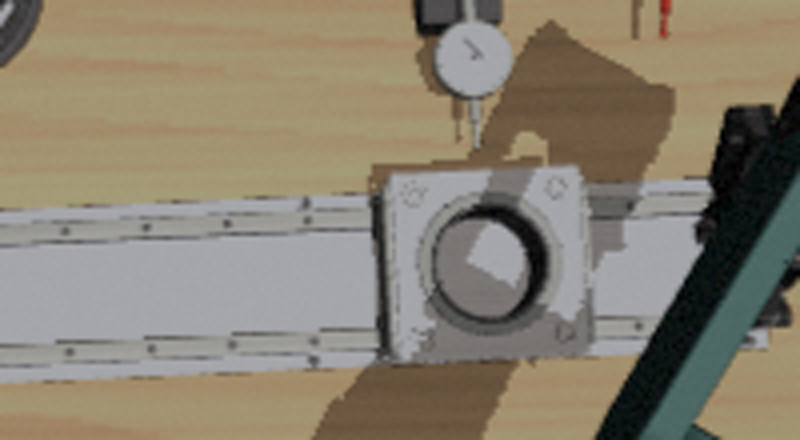

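```bash
python3 - <<'E'
from h import *
g=lambda p:(np.array(p)+.5)/4-.5+[210,150]
print(sl(cast("top",g([(490,262),(489,264)]),.115)),sl(cast("top",g([(477,147)]),.075)))
from cell import workorder
print(workorder.finish_job())
E
```

```text
[[ 0.0012 -0.1171]
 [-0.0002 -0.1163]] [[ 0.0872 -0.1194]]
the job is handed in; nothing more can be done
None
```

The job is handed in: the carriage is standing still about 2–3 mm short of the gauge mark, inside the 1 cm tolerance, and the hand is clear of it.

- **Push:** I met the rear plate with closed fingers at about 2 cm/s and pushed up to about 5.5 cm/s. The hand then lifted over the cylinder and came down in front of the carriage.
- **Brake:** The hand backed away ahead of the front plate and slowed to a stop, and the carriage came to rest. I then drew the hand straight back and up.

Last checks:
- **Position:** In the final top view the bore is at slide y ≈ -0.117 m and the stylus tip at ≈ -0.119 m. Where it came to rest, before I withdrew the hand, the scene view put it about 5 mm short. The two views disagree by about 3 mm, but both are within tolerance.
- **Standing still:** The carriage shifted less than 0.03 px over about 1 s after the hand was withdrawn.
- **Forces and time:** Force readings, taken at the end of each move, stayed at about 2 N or less, which is close to noise. They show no hard knock, but they also don't show the moments of contact clearly. The clock was at about 12.9 s of the 38 s allowed.
- **Not measured:** I never measured the speed at which the front plate met the hand. I estimate it at 2–3 cm/s or less.

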